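Shift a plate carriage to its filling dock and lock its kick-down brake

TASK

Bring the plate carriage from its loading place to the yellow filling dock: flick its red brake lever all the way up to release it, slide the carriage along the rods until it stands at the mark on the dock, then push the lever down gently and feel a little way past the mark for the notch until the tooth drops in and the lever locks fully down. Never force the tooth against anything, do not touch the plate, and leave the bottle, the timer and the petri dish where they are.

Things in the scene. Friction and masses are not known exactly. Their poses are not given: they have to be found in the camera images.
- rail: Fixed aluminium base plate (205 x 520 x 8 mm) with two steel guide rods. Origin: on the worktop, midway between the rods and midway along them. z is up; the rods run along its y axis; its -x side, where the lever sticks out, faces the robot. The loading place is at the +y end, the dock toward the -y end.
- carriage (a joint): Travel of the blue carriage (110 x 150 mm, slides on the rods with about 2 N of friction) in m: 0 at the loading place, growing toward the dock (along the rail's -y), end stop at 0.27. A clear 96 deep-well plate (85 x 128 mm, top 80 mm above the worktop) is fixed in its nest.
- lever (a joint): Brake lever angle, rad: 0 = fully raised (released) against its stop, 0.6 = fully down (locked, arm level). Hinge parallel to the rail's y. A stiff friction hinge: it takes about 3 N at the grip to swing it, and it stays where it is left. With the tooth standing on the dock's black strip beside the notch it is held at 0.40 to 0.47 and must be pressed on while the notch is sought.
- lever_hinge (a point): Point on the lever's hinge axis, on the carriage, 50 mm above the worktop and 60 mm toward -x from the middle of the carriage. Moves with the carriage.
- lever_grip (a point): Middle of the red upright grip blade on the lever's end, 14 mm thick along the rail's y, 26 mm wide, 46 mm tall. Lever down: 95 mm from the hinge axis toward the rail's -x and 22 mm above it; lever up: 66 mm toward -x, 72 mm above. It can be pinched across its 14 mm from above and turns between the pads as the lever swings. The arm below it is 14 mm wide, 10 mm thick.
- tooth_tip (a point): Lower end of the steel tooth under the lever arm (8 mm wide along the rail's y): 60 mm from the hinge axis toward -x and 22 mm below it when the lever is down. In line with the grip along y, so it moves along the rail with the carriage.
- tooth: The steel tooth itself (16 x 8 x 24 mm), origin in the lever arm 22 mm above its tip. It is sprung in the arm: pressed on its tip it gives 4 mm, from 3 N up to about 23 N, then is rigid. More than 40 N between the tooth and anything (about 25 N of push on the grip, or a sideways shove of 40 N) spoils it.
- dock: Yellow dock plate with a black line, fixed 190 to 230 mm from the loading place. Origin: foot of the line, 120 mm toward -x from the rail's middle, axes as the rail's. Behind it a black strip, top 40 mm above the worktop, has one notch 12 mm wide and deep enough for the tooth (drop 12 mm). The notch's middle lies 4 to 24 mm past the line (along -y); flat strip on both sides of it for 34 mm.
- deepwell_plate: Clear 96 deep-well plate in the carriage's nest, 85 x 128 x 44 mm, origin under its middle. Not to be touched.
- media_bottle: Bystander: glass bottle with an orange cap, 71 x 71 x 132 mm, standing on the worktop to the right; origin under its middle.
- timer: Bystander: small white timer lying flat, 73 x 65 x 19 mm; origin under its middle.
- petri_dish: Bystander: closed petri dish, diameter 61 mm, 14 mm high; origin under its middle.

How it is judged:
By the outcome, as a careful person would: the job done as asked, in the order asked, and still so for the second after the job is handed in, with the robot touching nothing.
It also fails if it takes over 51 s, if anything falls off the work surface, if the arm or the gripper's body presses on something with over 40 N, if the wrist force passes 120 N, or if a joint passes its speed limit or range.

ROBOT

A 7-joint arm with a two-finger parallel gripper is mounted at the origin on a cart in front of the work surface, level with it; the furniture and walls round the work are solid. World frame = base frame: x ahead of the robot, y to its left, z up, the work surface at z = 0. Lengths are in m, angles in rad, forces in N, time in s.
With the tool pointing down it reaches from about 0.4 to 0.875 m from the base axis. Payload 19.3 kg.
Tool frame: the origin (TCP) lies between the finger pads; the fingertips stand 14 mm ahead of it and the grasp point (between the pads) lies 5 mm behind it (robot.tips_ahead is the distance from the TCP to the fingertips, in m); z points along the fingers, y is the line along which they close (so a half turn about z gives the same grasp; the last joint's range is limited). The gripper opens to 85 mm and grips with 20 to 120 N. Pads are 22 mm wide; open, the fingers measure 114 mm over their backs; the gripper's body (76 mm by 85 mm) begins 54 mm behind the grasp point. The pads swing forward as they close: fully open they stand 13 mm farther back than shut.
Start: joints at [1.076, 0.521, -0.036, 1.599, 0.021, 1.021, -0.113], TCP at [0.258, -0.569, 0.245] pointing down, gripper open.
Joint ranges: [-2.91, 2.91], [-0.3, 2.13], [-1.5, 1.42], [0.17, 2.43], [-1.26, 4.41], [0.16, 1.93], [-2.52, 2.52]. Speed limits (rad/s): [1.89, 1.89, 2.39, 2.39, 3.01, 3.01, 3.01].

INTERFACE

Orientations are given as a unit quaternion [w, x, y, z].
In Python, from bench import monitor, cams, order, robot gives the robot as it stands. The module is installed in compiled form; this text tells all that it offers.
- The arm moves only by the tool servo_tool, never from a script. Its argument "steps" is text: rows parted by semicolons, each of 7 numbers parted by spaces: the shift along the tool's x, y, z in mm, then the turn, a rotation vector about the tool's x, y, z in units of 8 degrees (1.0 is 8 degrees), then the gripper's target within -1 to 1 (fully open at 1, half-way at 0, shut at -1). A call has 1 to 20 rows; each row shifts and turns the commanded pose from where the row before left it, along the tool's axes as they then stand; what a row does not reach is not made up. A row lasts 1/10 s, in which the tool goes at most 50 mm and 8.59 degrees, less where a joint would pass 70% of its speed; a pose out of reach is approached as far as the arm can. A call with a gripper value outside its range is refused whole. The fingers move at their own pace and stop on an object; the grip force is fixed at half the most. Time passes only in rows, so rows that do not move let the fingers close. It gives the time, the measured TCP pose, the force, the opening and the grip force at its end, in the units of the state.
- monitor.get_obs(): the state, without advancing time (a new reading comes with each control period).
- cams.get_image(name): name is "scene" or "top" or "wrist"; returns the picture (400x640x3 uint8, red, green, blue); there is no depth.
- cams.get_calibration(name): a dict with "camera_matrix" (3x3 intrinsics, pixels), "k1" (the pictures are not rectified: a ray, as slopes to the right and down, at radius r is drawn at 1 + k1 r^2 times it, then the intrinsics apply), "rvec" (rotation vector, rad) and "tvec" (3), from world to camera coordinates, as OpenCV has them. Camera axes: x right, y down, z forward; pixel columns grow to the right and rows downward; lengths in m; the calibration is good to about 2 mm. A picture is of the moment at which its call begins: read the wrist's pose just before it. get_calibration takes no time and is no camera call; for the wrist camera it gives the pose at the moment of the call.
- order.close_job(): hands the job in; it is judged then, once.
The state is a dict: "time_s": time; "joint_pos": joint angles; "dq": joint speeds; "joint_torque": joint torques, N m; "tool_pos": TCP position; "eef_rot": TCP orientation; "wrist_force": force on the tool from outside, world axes, zero at the start; "moment": the same for the moment, N m; "gripper_width": finger opening in m; "grasp_force": force on a finger pad.
Only numpy, scipy, OpenCV 4.12 (cv2) and the standard library are available. Lean on these libraries where they do the work, as an engineer would, in place of code of your own. Each camera call takes 0.05 s, during which the arm holds its last target. There are 200 camera calls.

## Working session

There is one attempt and no reset: what is moved stays moved. The work goes in short steps, Python scripts to look and compute and a tool call to move; the robot and the scene stay as the last step left them, time stands still between calls to the robot, and variables do not carry over. Pictures are saved under pics/ and viewed, at most 10 in all, crops included, and the job is handed in when it is done.

Besides the shell and the picture viewer there is one more tool, called after ">>>" by a JSON object that holds its "api" and its "payload". servo_tool: Moves the arm, as the interface text tells. Its arguments: {"type":"object","properties":{"steps":{"type":"string"}},"required":["steps"]}

```bash
mkdir -p pics; cat > h.py <<'E'
import numpy as np, cv2
from bench import monitor, cams, order, robot
def snap(n,f):
    c=cams.get_calibration(n); im=cams.get_image(n); cv2.imwrite('pics/'+f,im[:,:,::-1]); np.save('pics/'+f[:-4]+'.npy',c,allow_pickle=True); return im
def ray(c,uv):
    K=np.array(c["camera_matrix"]);k1=c["k1"]
    d=np.array([(uv[0]-K[0,2])/K[0,0],(uv[1]-K[1,2])/K[1,1]]);s=d.copy()
    for _ in range(20): s=d/(1+k1*(s@s))
    R=cv2.Rodrigues(np.array(c["rvec"],float))[0];t=np.array(c["tvec"],float).ravel()
    return -R.T@t, R.T@np.array([s[0],s[1],1])
def atz(c,uv,z):
    o,v=ray(c,uv); return o+v*(z-o[2])/v[2]
def proj(c,P):
    K=np.array(c["camera_matrix"]);R=cv2.Rodrigues(np.array(c["rvec"],float))[0]
    return cv2.projectPoints(np.array(P,float).reshape(-1,3),np.array(c["rvec"],float),np.array(c["tvec"],float),K,np.array([c["k1"],0,0,0.]))[0].reshape(-1,2)
def load(f): return np.load('pics/'+f+'.npy',allow_pickle=True).item()
E
python3 - <<'E'
from h import *
for n in("scene","top"): snap(n,n+"0.png")
o=monitor.get_obs();print(o["time_s"],o["tool_pos"],o["eef_rot"],o["gripper_width"],robot.tips_ahead)
E
```

```text
0.1 [ 0.25743591 -0.56920564  0.24479863] [-4.83984760e-04  9.77532618e-01  2.10783597e-01 -1.44716375e-04] 0.08516826122202564 0.014
```

View pics/scene0.png

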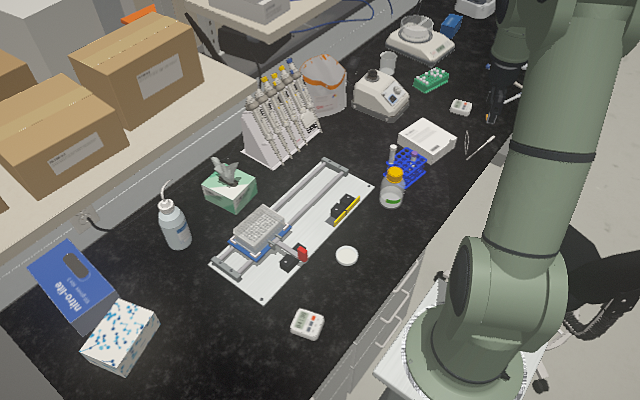

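View pics/top0.png

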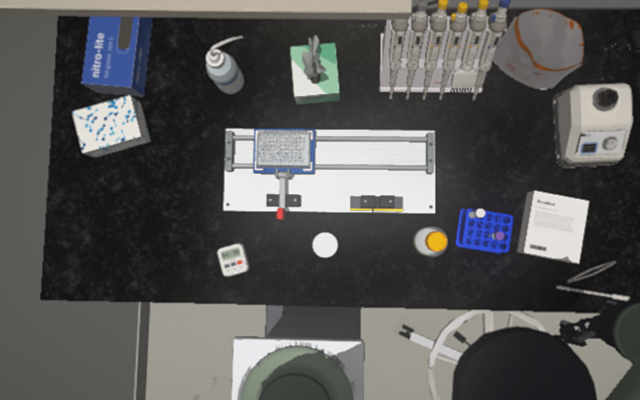

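The top view shows the rail plate from (223,129) to (437,212), the red grip near (281,213), the dock near (376,204) and the bottle cap at (436,241). Next I'll zoom in on the rail.

```bash
python3 - <<'E'
from h import *
im=cv2.imread('pics/top0.png')[120:270,215:455]
cv2.imwrite('pics/z.png',cv2.resize(im,(800,500),interpolation=cv2.INTER_CUBIC))
c=load('top0')
for uv in((223,129),(435,128),(437,212),(223,212)):print(atz(c,uv,.008))
b=cv2.imread('pics/top0.png').astype(int)
red=(b[:,:,2]>150)&(b[:,:,1]<70)&(b[:,:,0]<70);v,u=np.nonzero(red[190:225,260:300]);print(u.min()+260,u.max()+260,v.min()+190,v.max()+190)
for z in(.07,.09,.122):print('grip',z,atz(c,(u.mean()+260,v.mean()+190),z))
print('bottle',atz(c,(436,241),.132),'dish',atz(c,(325,245),.014),'dock',atz(c,(376,204),.04))
print(monitor.get_obs()["joint_pos"])
E
```

```text
[0.66063043 0.19930463 0.008     ]
[ 0.67153423 -0.32746361  0.008     ]
[ 0.46368255 -0.33353214  0.008     ]
[0.45313259 0.19167679 0.008     ]
277 282 212 218
grip 0.07 [0.44264306 0.04417018 0.07      ]
grip 0.09 [0.44173572 0.04173931 0.09      ]
grip 0.122 [0.44028398 0.03784992 0.122     ]
bottle [ 0.39271519 -0.30776188  0.132     ] dish [ 0.3774724  -0.06197266  0.014     ] dock [ 0.47797391 -0.18247107  0.04      ]
[ 1.07579794  0.52193746 -0.03632767  1.59993762  0.02120946  1.02111316
 -0.11283927]
```

View pics/z.png

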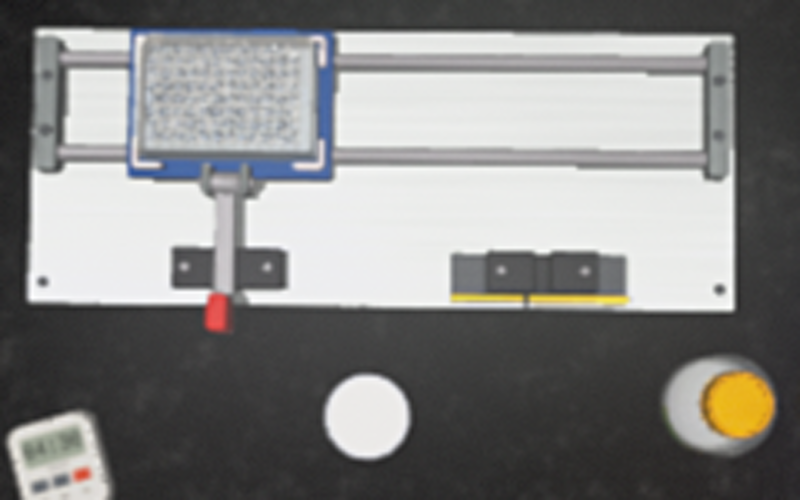

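The zoom shows the grip at (217,313), the dock line foot at (527,300), and the strip from 488 to 598 with its notch around 543. That puts the notch about 10–12 mm past the line. The rail is yawed about 1.2°. I'll move above the grip now.

>>> {"api": "servo_tool", "payload": {"steps": "0 0 0 0 0 0.965 1;0 0 0 0 0 0.965 1;0 0 0 0 0 0.965 1;40 -30 0 0 0 0 1;40 -30 0 0 0 0 1;40 -30 0 0 0 0 1;40 -30 0 0 0 0 1;3 -38 2 0 0 0 1;3 -38 2 0 0 0 1;3 -38 2 0 0 0 1;3 -38 2 0 0 0 1;3 -38 2 0 0 0 1;3 -38 2 0 0 0 1;3 -38 2 0 0 0 1;3 -38 2 0 0 0 1;3 -38 2 0 0 0 1;3 -38 2 0 0 0 1;3 -38 2 0 0 0 1;3 -38 2 0 0 0 1;3 -30 2 0 0 0 1"}}

```text
time_s: 2.1
tool_pos: [0.4438, 0.0426, 0.2192]
eef_rot: [-0.0, 1.0, 0.011, -0.0]
wrist_force: [0.4, -0.9, 0.7]
gripper_width: 0.0857
grasp_force: 0.0
```

```bash
python3 - <<'E'
from h import *
o=monitor.get_obs();print(o["time_s"],o["tool_pos"],o["eef_rot"],o["joint_pos"],o["wrist_force"])
snap("wrist","w1.png")
E
```

```text
2.1 [0.44380353 0.04263637 0.21920916] [-1.39733979e-04  9.99941251e-01  1.08385775e-02 -3.50311774e-05] [-0.09198371  0.27892437 -0.16407921  2.07280026  0.06267227  0.79441089
 -1.84289136] [ 0.40560855 -0.89720343  0.67579232]
```

View pics/w1.png

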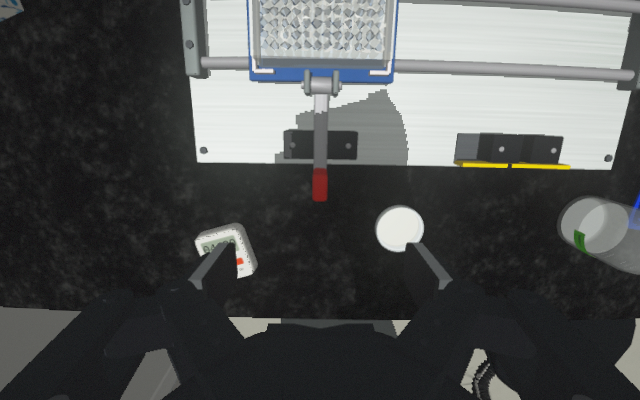

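The wrist view shows the red blade at u 312–328, v 168–201, the dock line near (510,166) and the bottle at the right edge near (600,220).

```bash
python3 - <<'E'
from h import *
c=load('w1'); im=cv2.imread('pics/w1.png').astype(int)
print('cam',ray(c,(320,200))[0])
red=(im[:,:,2]>80)&(im[:,:,1]<50)&(im[:,:,0]<50);red[:150]=0;red[210:]=0;red[:,:300]=0;red[:,340:]=0
v,u=np.nonzero(red);print(u.min(),u.max(),v.min(),v.max())
for z in(.095,.05):print(z,[atz(c,p,z)[:2].round(4) for p in((u.min(),v.max()),(u.max()+1,v.max()),(u.min(),v.min()),(u.max()+1,v.min()))])
e=[atz(c,p,.008)[:2] for p in((195,162),(612,170))];print(e,(e[1]-e[0])[0]/(e[1]-e[0])[1])
print('line',[atz(c,(510,166),z)[:2] for z in(.008,.04)])
w=cv2.resize(cv2.imread('pics/w1.png')[120:180,440:580],(800,343),interpolation=cv2.INTER_CUBIC)
r=cv2.resize(cv2.imread('pics/w1.png')[60:210,260:380],(200,250),interpolation=cv2.INTER_CUBIC)
o=np.zeros((600,800,3),np.uint8);o[:343]=w;o[345:595,:200]=r;cv2.imwrite('pics/z1.png',o)
E
```

```text
cam [0.5106227  0.04377994 0.3478892 ]
312 327 169 200
0.095 [array([0.4393, 0.0495]), array([0.4396, 0.0346]), array([0.4684, 0.0499]), array([0.4687, 0.0354])]
0.05 [array([0.4266, 0.0506]), array([0.427, 0.033]), array([0.4609, 0.051 ]), array([0.4613, 0.034 ])]
[array([0.46004115, 0.19439443]), array([ 0.46173939, -0.32921957])] -0.0032433071561523003
line [array([ 0.46306345, -0.19203656]), array([ 0.46754108, -0.16983483])]
```

View pics/z1.png

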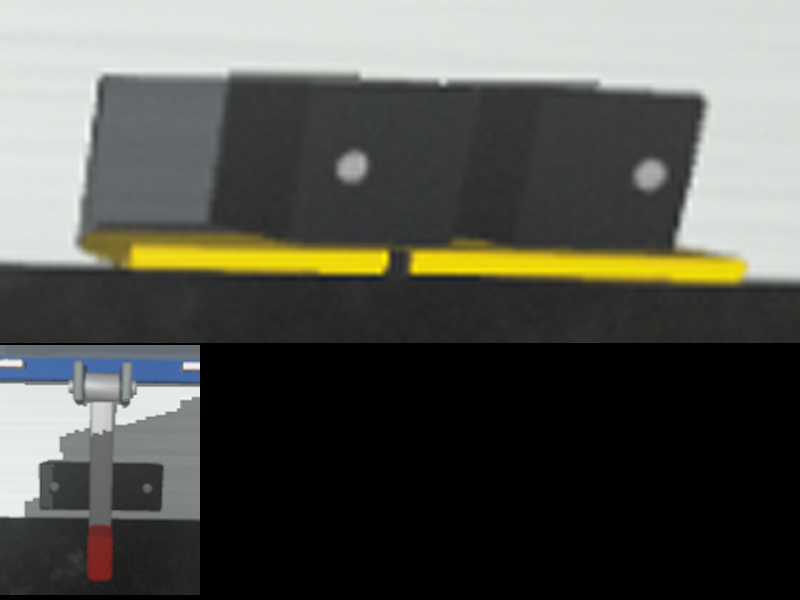

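The dock crop shows the notch gap centred near crop x 500, at row 170, and the line at x 400. The lever crop shows the arm straight along the rail's x. I'll triangulate these against the top view.

```bash
python3 - <<'E'
from h import *
c=load('w1');t=load('top0')
T=lambda x,y:(215+x*.3,120+y*.3); W=lambda x,y:(440+x*.175,120+y*.175)
def tri(a,b):
    o1,d1=ray(c,a);o2,d2=ray(t,b);s=np.linalg.lstsq(np.c_[d1,-d2],o2-o1,rcond=None)[0];p,q=o1+s[0]*d1,o2+s[1]*d2;return ((p+q)/2).round(4),(p-q).round(4)
print('line',tri(W(400,265),T(527,300)))
print('notch',atz(c,W(500,170),.04),atz(t,T(543,270),.04))
print('grip top',atz(t,T(217,313),.095), tri((320,200.5),T(217,331)))
for k,p in dict(carr_lo=(230,178),carr_hi=(230,32)).items(): print(k,atz(t,T(*p),.036))
print('hingeW',[atz(c,(320,82),z)[:2] for z in(.05,.06)])
E
```

```text
line (array([ 0.4649, -0.1767,  0.0298]), array([ 0.0016, -0.0005,  0.0001]))
notch [ 0.48606596 -0.1864062   0.04      ] [ 0.48525156 -0.18689856  0.04      ]
grip top [0.44691195 0.03991143 0.095     ] (array([0.435 , 0.0417, 0.0804]), array([-0.0003,  0.0007,  0.0001]))
carr_lo [0.54811285 0.04036207 0.036     ]
carr_hi [0.65546482 0.04333393 0.036     ]
hingeW [array([0.54799887, 0.0441727 ]), array([0.54674417, 0.04415951])]
```

>>> {"api": "servo_tool", "payload": {"steps": "2 0 20 0 0 0.12 1;2 0 28 0 0 0 1;2 0 28 0 0 0 1;0 0 28 0 0 0 0;0 0 20 0 0 0 0;0 0 0 0 0 0 -0.3;0 0 0 0 0 0 -0.3;0 0 0 0 0 0 -0.3"}}

```text
time_s: 2.95
tool_pos: [0.4506, 0.0406, 0.0963]
eef_rot: [-0.0, 1.0, 0.002, 0.001]
wrist_force: [0.4, 0.0, 0.4]
gripper_width: 0.0301
grasp_force: 0.0
```

```bash
python3 - <<'E'
from h import *
o=monitor.get_obs();print(o["time_s"],o["tool_pos"],o["eef_rot"],o["wrist_force"],o["gripper_width"])
im=snap("wrist","w2.png")[:,:,::-1].astype(int);c=load('w2')
red=(im[:,:,2]>70)&(im[:,:,1]<50)&(im[:,:,0]<50)
n,l,s,ce=cv2.connectedComponentsWithStats(red.astype(np.uint8))
i=1+s[1:,4].argmax();print(s[i],ce[i]);x,y,w,h,_=s[i]
for z in(.095,):print([atz(c,p,z)[:2].round(4) for p in((x,y+h),(x+w,y+h),(x,y+h-8),(x+w,y+h-8))])
E
```

```text
2.95 [0.45059919 0.04061633 0.09631665] [-1.16173646e-04  9.99998052e-01  1.84975812e-03  6.78663986e-04] [0.42387421 0.0036799  0.3840093 ] 0.030099945689735074
[ 301  210   28   67 1721] [314.99012202 243.868681  ]
[array([0.4393, 0.0501]), array([0.4393, 0.0356]), array([0.4439, 0.05  ]), array([0.444 , 0.0356])]
```

View pics/w2.png

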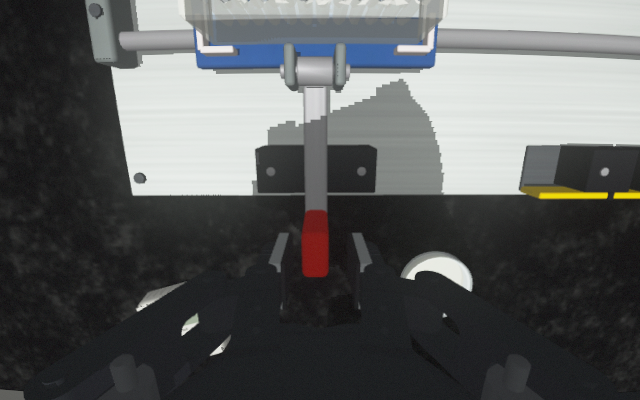

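The view shows the blade at u 301–329 between pads at 283–360, so it sits about 2 mm toward +y. I'll shift, lower and close.

>>> {"api": "servo_tool", "payload": {"steps": "1 -2.3 0 0 0 0 -0.3;0 0 9 0 0 0 -0.3;0 0 9 0 0 0 -0.3;0 0 0 0 0 0 -0.5;0 0 0 0 0 0 -0.5;0 0 0 0 0 0 -0.6;0 0 0 0 0 0 -0.65"}}

```text
time_s: 3.7
tool_pos: [0.4511, 0.0429, 0.0774]
eef_rot: [-0.0, 1.0, 0.002, 0.0]
wrist_force: [-0.1, 0.5, -0.0]
gripper_width: 0.0147
grasp_force: 0.2
```

>>> {"api": "servo_tool", "payload": {"steps": "0 0 0 0 0 0 -0.75;0 0 0 0 0 0 -0.9;0 0 0 0 0 0 -1;0 0 0 0 0 0 -1"}}

```text
time_s: 4.1
tool_pos: [0.4512, 0.0429, 0.0775]
eef_rot: [-0.0, 1.0, 0.002, 0.0]
wrist_force: [-1.6, 0.2, 5.4]
gripper_width: 0.0128
grasp_force: 59.0
```

>>> {"api": "servo_tool", "payload": {"steps": "1.9 0 -4.7 0 0 0 -1;1.9 0 -4.7 0 0 0 -1;2.3 0 -4.5 0 0 0 -1;2.3 0 -4.5 0 0 0 -1;2.7 0 -4.3 0 0 0 -1;2.7 0 -4.3 0 0 0 -1;3.2 0 -4 0 0 0 -1;3.2 0 -4 0 0 0 -1"}}

```text
time_s: 4.9
tool_pos: [0.4713, 0.0429, 0.1126]
eef_rot: [0.0, 1.0, 0.002, -0.0]
wrist_force: [-0.6, 1.8, -12.6]
gripper_width: 0.0131
grasp_force: 58.5
```

>>> {"api": "servo_tool", "payload": {"steps": "3.5 0 -3.6 0 0 0 -1;3.5 0 -3.6 0 0 0 -1;3.8 0 -3.3 0 0 0 -1;3.8 0 -3.3 0 0 0 -1;0 0 0 0 0 0 -1"}}

```text
time_s: 5.4
tool_pos: [0.4866, 0.043, 0.1266]
eef_rot: [-0.0, 1.0, 0.002, 0.0]
wrist_force: [-2.0, 1.1, -3.1]
gripper_width: 0.0129
grasp_force: 59.9
```

>>> {"api": "servo_tool", "payload": {"steps": "1.6 0 -1.2 0 0 0 -1;1.6 0 -1.2 0 0 0 -1;0 0 0 0 0 0 -1"}}

```text
time_s: 5.7
tool_pos: [0.4888, 0.043, 0.1283]
eef_rot: [0.0, 1.0, 0.002, -0.0]
wrist_force: [-4.1, 2.2, -11.4]
gripper_width: 0.0132
grasp_force: 59.3
```

```bash
python3 - <<'E'
from h import *
o=monitor.get_obs();print(o["time_s"],o["tool_pos"],o["wrist_force"])
snap("wrist","w3.png")
E
```

```text
5.7 [0.48876638 0.04295859 0.12827435] [ -4.11932283   2.18031401 -11.38400457]
```

View pics/w3.png

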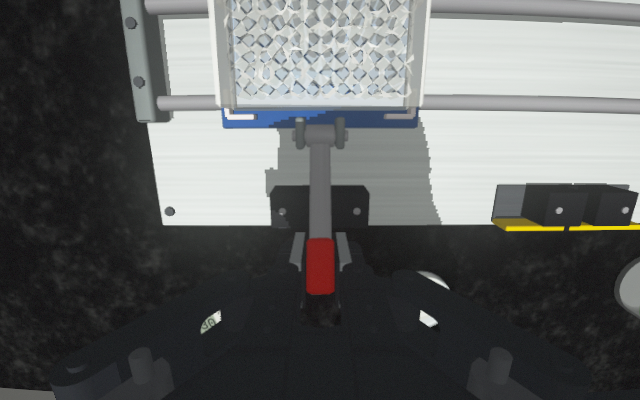

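The lever is raised and held between the pads, with the blade at u 307–334. One more small push will show whether it's at its stop.

>>> {"api": "servo_tool", "payload": {"steps": "1.6 0 -1.2 0 0 0 -1;1.6 0 -1.2 0 0 0 -1;0 0 0 0 0 0 -1"}}

```text
time_s: 6.05
tool_pos: [0.4893, 0.0425, 0.1288]
eef_rot: [0.001, 1.0, 0.002, -0.003]
wrist_force: [-9.8, 2.3, -39.5]
gripper_width: 0.0127
grasp_force: 60.0
```

>>> {"api": "servo_tool", "payload": {"steps": "-1.2 0 0.9 0 0 0 -1;-1.2 0 0.9 0 0 0 -1;0 4 0 0 0 0 -1;0 10 0 0 0 0 -1;0 16 0 0 0 0 -1;0 16 0 0 0 0 -1;0 16 0 0 0 0 -1;0 16 0 0 0 0 -1;0 16 0 0 0 0 -1;0 16 0 0 0 0 -1;0 16 0 0 0 0 -1"}}

```text
time_s: 7.15
tool_pos: [0.4897, -0.0835, 0.1285]
eef_rot: [-0.0, 1.0, 0.002, -0.001]
wrist_force: [-1.6, 2.9, -24.6]
gripper_width: 0.0131
grasp_force: 62.3
```

>>> {"api": "servo_tool", "payload": {"steps": "0 16 0.5 0 0 0 -1;0 16 0.5 0 0 0 -1;0 16 0 0 0 0 -1;0 16 0 0 0 0 -1;0 14 0 0 0 0 -1;0 8 0 0 0 0 -1;0 4 0 0 0 0 -1;0 1 0 0 0 0 -1;0 0 0 0 0 0 -1"}}

```text
time_s: 8.05
tool_pos: [0.4902, -0.1748, 0.1282]
eef_rot: [0.0, 1.0, 0.002, -0.0]
wrist_force: [-6.3, -1.7, -6.9]
gripper_width: 0.0131
grasp_force: 65.0
```

```bash
python3 - <<'E'
from h import *
o=monitor.get_obs();print(o["time_s"],o["tool_pos"],o["wrist_force"])
snap("wrist","w4.png");snap("top","t4.png")
a=cv2.imread('pics/w4.png')[150:300,200:460];a=cv2.resize(a,(780,450),interpolation=cv2.INTER_CUBIC)
b=cv2.resize(cv2.imread('pics/t4.png')[190:222,320:440],(480,128))
o=np.zeros((590,790,3),np.uint8);o[:450,:780]=a;o[455:583,:480]=b;cv2.imwrite('pics/z4.png',o)
E
```

```text
8.05 [ 0.49017414 -0.17481499  0.12822138] [-6.28642994 -1.68199881 -6.86230057]
```

View pics/z4.png

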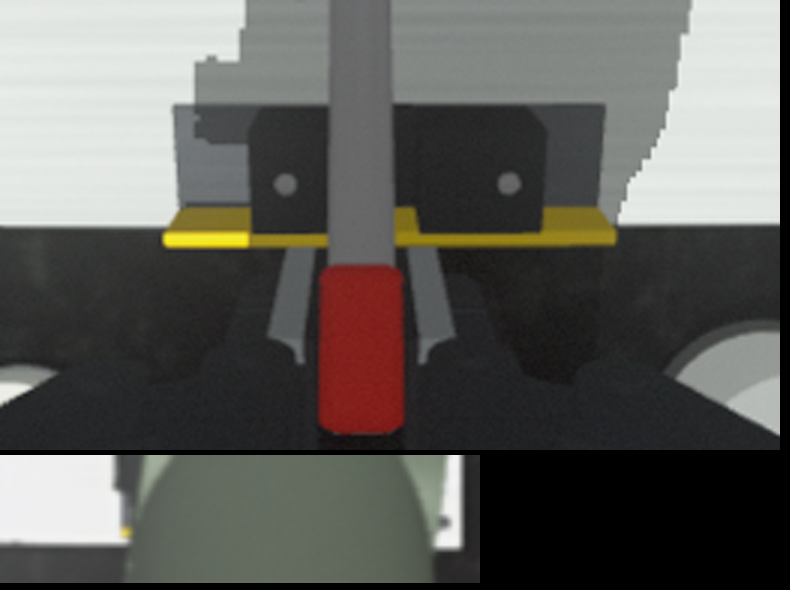

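The zoom shows the lever arm covering the line. The strip's middle, at crop x 397, lies about 10 mm to the right of the arm at 361, as measured. I'll lower the lever gently to just above the strip.

>>> {"api": "servo_tool", "payload": {"steps": "-4 1 3 0 0 0 -1;-4 0.5 3 0 0 0 -1;-3.7 0 3.4 0 0 0 -1;-3.7 0 3.5 0 0 0 -1;-3.3 0 3.8 0 0 0 -1;-3.3 0 3.8 0 0 0 -1;0 0 0 0 0 0 -1"}}

```text
time_s: 8.85
tool_pos: [0.4704, -0.1764, 0.1089]
eef_rot: [0.001, 1.0, 0.002, 0.002]
wrist_force: [-1.5, 0.2, 7.4]
gripper_width: 0.013
grasp_force: 69.3
```

>>> {"api": "servo_tool", "payload": {"steps": "-1.6 0 2 0 0 0 -1;-1.6 0 2 0 0 0 -1;-1.5 0 2 0 0 0 -1;0 0 0 0 0 0 -1"}}

```text
time_s: 9.25
tool_pos: [0.466, -0.1764, 0.1029]
eef_rot: [0.001, 1.0, 0.002, 0.003]
wrist_force: [0.0, 1.0, 5.5]
gripper_width: 0.0131
grasp_force: 69.3
```

>>> {"api": "servo_tool", "payload": {"steps": "-0.7 0 1 0 0 0 -1;-0.7 0 1 0 0 0 -1;0 0 0 0 0 0 -1"}}

```text
time_s: 9.55
tool_pos: [0.4648, -0.1764, 0.1011]
eef_rot: [0.001, 1.0, 0.002, 0.003]
wrist_force: [-1.5, -0.2, 7.8]
gripper_width: 0.0127
grasp_force: 69.9
```

>>> {"api": "servo_tool", "payload": {"steps": "-0.6 0 1 0 0 0 -1;-0.6 0 1 0 0 0 -1;0 0 0 0 0 0 -1"}}

```text
time_s: 9.85
tool_pos: [0.4635, -0.1764, 0.099]
eef_rot: [0.001, 1.0, 0.002, 0.003]
wrist_force: [0.2, -0.4, 8.7]
gripper_width: 0.0131
grasp_force: 69.9
```

>>> {"api": "servo_tool", "payload": {"steps": "-0.6 0 1 0 0 0 -1;0 0 0 0 0 0 -1"}}

```text
time_s: 10.05
tool_pos: [0.4629, -0.1764, 0.0981]
eef_rot: [0.001, 1.0, 0.002, 0.003]
wrist_force: [-2.2, 0.7, 11.5]
gripper_width: 0.0128
grasp_force: 70.3
```

>>> {"api": "servo_tool", "payload": {"steps": "-0.6 0 1 0 0 0 -1;0 0 0 0 0 0 -1"}}

```text
time_s: 10.25
tool_pos: [0.4623, -0.1764, 0.0972]
eef_rot: [0.001, 1.0, 0.002, 0.003]
wrist_force: [-2.5, -0.6, 13.4]
gripper_width: 0.0128
grasp_force: 70.7
```

Contact shows as a rising force (13 N). I'll hold this press and feel along −y.

>>> {"api": "servo_tool", "payload": {"steps": "0 1.5 0 0 0 0 -1;0 1.5 0 0 0 0 -1;0 1 0 0 0 0 -1;0 1 0 0 0 0 -1;0 0 0 0 0 0 -1"}}

```text
time_s: 10.75
tool_pos: [0.4624, -0.1812, 0.0972]
eef_rot: [0.001, 1.0, 0.002, 0.003]
wrist_force: [-1.8, 3.1, 13.0]
gripper_width: 0.013
grasp_force: 70.6
```

>>> {"api": "servo_tool", "payload": {"steps": "0 1 0 0 0 0 -1;0 1 0 0 0 0 -1;0 0 0 0 0 0 -1"}}

```text
time_s: 11.05
tool_pos: [0.4624, -0.1834, 0.0971]
eef_rot: [0.001, 1.0, 0.002, 0.003]
wrist_force: [-1.2, 1.2, 11.1]
gripper_width: 0.0128
grasp_force: 70.2
```

>>> {"api": "servo_tool", "payload": {"steps": "0 1 0 0 0 0 -1;0 0 0 0 0 0 -1"}}

```text
time_s: 11.25
tool_pos: [0.4624, -0.1844, 0.0971]
eef_rot: [0.001, 1.0, 0.002, 0.003]
wrist_force: [-2.1, 1.6, 10.7]
gripper_width: 0.0127
grasp_force: 70.3
```

>>> {"api": "servo_tool", "payload": {"steps": "0 1 0 0 0 0 -1;0 0 0 0 0 0 -1"}}

```text
time_s: 11.45
tool_pos: [0.4624, -0.1854, 0.0971]
eef_rot: [0.001, 1.0, 0.002, 0.003]
wrist_force: [-1.1, 1.0, 11.9]
gripper_width: 0.0129
grasp_force: 70.3
```

>>> {"api": "servo_tool", "payload": {"steps": "0 1 0 0 0 0 -1;0 0 0 0 0 0 -1"}}

```text
time_s: 11.65
tool_pos: [0.4624, -0.1864, 0.0971]
eef_rot: [0.001, 1.0, 0.002, 0.003]
wrist_force: [-1.4, 0.4, 11.3]
gripper_width: 0.0128
grasp_force: 70.2
```

>>> {"api": "servo_tool", "payload": {"steps": "0 1 0 0 0 0 -1;0 0 0 0 0 0 -1"}}

```text
time_s: 11.85
tool_pos: [0.4624, -0.1872, 0.0971]
eef_rot: [0.001, 1.0, 0.002, 0.003]
wrist_force: [-1.6, 3.1, 11.4]
gripper_width: 0.0129
grasp_force: 70.2
```

>>> {"api": "servo_tool", "payload": {"steps": "-0.6 0 1 0 0 0 -1;0 0 0 0 0 0 -1"}}

```text
time_s: 12.05
tool_pos: [0.4618, -0.1872, 0.0961]
eef_rot: [0.001, 1.0, 0.002, 0.003]
wrist_force: [-1.7, 2.4, 12.1]
gripper_width: 0.0125
grasp_force: 70.4
```

>>> {"api": "servo_tool", "payload": {"steps": "-0.6 0 1 0 0 0 -1;0 0 0 0 0 0 -1"}}

```text
time_s: 12.25
tool_pos: [0.4612, -0.1871, 0.0951]
eef_rot: [0.001, 1.0, 0.002, 0.003]
wrist_force: [-0.8, 3.0, 10.5]
gripper_width: 0.0128
grasp_force: 70.3
```

>>> {"api": "servo_tool", "payload": {"steps": "-0.6 0 1 0 0 0 -1;0 0 0 0 0 0 -1"}}

```text
time_s: 12.45
tool_pos: [0.4606, -0.1871, 0.094]
eef_rot: [0.001, 1.0, 0.002, 0.003]
wrist_force: [-1.1, 2.5, 9.5]
gripper_width: 0.0126
grasp_force: 70.3
```

>>> {"api": "servo_tool", "payload": {"steps": "-0.6 0 1 0 0 0 -1;0 0 0 0 0 0 -1"}}

```text
time_s: 12.65
tool_pos: [0.4601, -0.187, 0.0931]
eef_rot: [0.001, 1.0, 0.002, 0.003]
wrist_force: [-0.4, 3.8, 11.1]
gripper_width: 0.013
grasp_force: 70.6
```

Ten-newton free swing and steady sinking: the tooth is in the notch. I'll ease y slightly and press on down.

>>> {"api": "servo_tool", "payload": {"steps": "-0.9 -0.4 1.6 0 0 0 -1;-0.9 0 1.6 0 0 0 -1;-0.8 0 1.6 0 0 0 -1;0 0 0 0 0 0 -1"}}

```text
time_s: 13.05
tool_pos: [0.4575, -0.1869, 0.0881]
eef_rot: [0.001, 1.0, 0.002, 0.003]
wrist_force: [0.7, 0.7, 5.0]
gripper_width: 0.0129
grasp_force: 70.3
```

>>> {"api": "servo_tool", "payload": {"steps": "-0.7 0 1.6 0 0 0 -1;-0.7 0 1.6 0 0 0 -1;0 0 0 0 0 0 -1"}}

```text
time_s: 13.35
tool_pos: [0.456, -0.1869, 0.0849]
eef_rot: [0.001, 1.0, 0.002, 0.003]
wrist_force: [-0.7, 1.8, 6.3]
gripper_width: 0.0131
grasp_force: 70.5
```

>>> {"api": "servo_tool", "payload": {"steps": "-0.6 0 1.6 0 0 0 -1;-0.5 0 1.6 0 0 0 -1;0 0 0 0 0 0 -1"}}

```text
time_s: 13.65
tool_pos: [0.4547, -0.1869, 0.0817]
eef_rot: [0.001, 1.0, 0.002, 0.002]
wrist_force: [-1.5, 1.8, 6.7]
gripper_width: 0.0128
grasp_force: 71.0
```

>>> {"api": "servo_tool", "payload": {"steps": "-0.6 0 1.4 0 0 0 -1;-0.5 0 1.4 0 0 0 -1;0 0 0 0 0 0 -1"}}

```text
time_s: 13.95
tool_pos: [0.4536, -0.1869, 0.0789]
eef_rot: [0.001, 1.0, 0.002, 0.002]
wrist_force: [-2.2, 2.2, 7.8]
gripper_width: 0.013
grasp_force: 71.4
```

>>> {"api": "servo_tool", "payload": {"steps": "-0.4 0 1 0 0 0 -1;0 0 0 0 0 0 -1"}}

```text
time_s: 14.15
tool_pos: [0.4533, -0.1869, 0.078]
eef_rot: [0.001, 1.0, 0.002, 0.002]
wrist_force: [-2.1, 1.6, 9.7]
gripper_width: 0.0125
grasp_force: 71.9
```

>>> {"api": "servo_tool", "payload": {"steps": "-0.3 0 1 0 0 0 -1;0 0 0 0 0 0 -1"}}

```text
time_s: 14.35
tool_pos: [0.4532, -0.1869, 0.0776]
eef_rot: [0.001, 1.0, 0.002, 0.003]
wrist_force: [-5.1, 2.9, 24.2]
gripper_width: 0.0127
grasp_force: 74.2
```

The lever hit its down stop at the same height as when it was locked at the start. I'll relax, open partway and lift off.

>>> {"api": "servo_tool", "payload": {"steps": "0 0 -0.8 0 0 0 -1;0 0 -0.6 0 0 0 -1;0 0 0 0 0 0 -0.6;0 0 0 0 0 0 -0.4;0 0 0 0 0 0 -0.3;0 0 0 0 0 0 -0.3;0 0 -5 0 0 0 -0.3;0 0 -15 0 0 0 -0.3;0 0 -30 0 0 0 -0.3;0 0 -30 0 0 0 -0.3;0 0 -30 0 0 0 -0.3;0 0 0 0 0 0 -0.3"}}

```text
time_s: 15.55
tool_pos: [0.4524, -0.1868, 0.1906]
eef_rot: [0.001, 1.0, 0.002, 0.003]
wrist_force: [-0.0, -0.2, -0.2]
gripper_width: 0.03
grasp_force: 0.0
```

```bash
python3 - <<'E'
from h import *
o=monitor.get_obs();print(o["time_s"],o["tool_pos"],o["wrist_force"])
snap("wrist","w5.png")
E
```

```text
15.55 [ 0.45235735 -0.1868082   0.19057137] [-0.01082322 -0.15326629 -0.21567478]
```

View pics/w5.png

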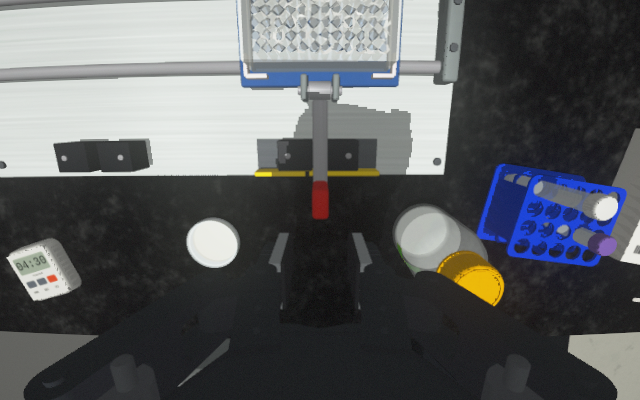

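The lever is down and level, with its grip at (320,200) and past the line at u 308. The carriage stands at the dock, the bystanders haven't moved and the gripper is clear. I'll hand the job in.

```bash
python3 -c "
from bench import order;print(order.close_job())"
```

```text
the job is handed in; nothing more can be done
None
```

The carriage is at the filling dock with its tooth in the notch, about 10 mm past the mark, and the lever is fully down; I handed the job in at about 15.6 s with the gripper clear and the bystanders where they were.

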